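# Open the sample carrier with the squeeze latch

### The arm

A 6-joint arm with a two-finger parallel gripper is mounted at the origin on a cart in front of the work surface, level with it; the furniture and walls round the work are solid. World frame = base frame: x ahead of the robot, y to its left, z up, the work surface at z = 0. Lengths are in m, angles in rad, forces in N, time in s.
With the tool pointing down it reaches from about 0.25 to 0.725 m from the base axis. Payload 4 kg.
Tool frame: the origin (TCP) lies midway between the tips of the shut fingers; the grasp point (between the pads) lies 19 mm behind it; z points along the fingers, y is the line along which they close (so a half turn about z gives the same grasp; the last joint's range is limited). The gripper opens to 85 mm and grips with 20 to 120 N. Pads are 22 mm wide; open, the fingers measure 114 mm over their backs; the gripper's body (76 mm by 85 mm) begins 54 mm behind the grasp point. The pads swing forward as they close: fully open they stand 13 mm farther back than shut.
Start: joints at [-1.234, 0.241, 0.005, 1.335, 0, 1.571], TCP at [0.165, -0.472, 0.231] pointing down, gripper open.
Joint ranges: [-2.72, 2.72], [-1.05, 1.87], [-1.09, 1.28], [-1.99, 2.15], [-1.42, 1.44], [-3.14, 3.14]. Speed limits (rad/s): [2.79, 2.79, 3.14, 3.14, 3.14, 3.14].

### API

Orientations are given as a unit quaternion [x, y, z, w].
In Python, from workcell import bot gives the robot as it stands.
- The arm moves only by the tool play_rows, never from a script. Its argument "moves" is a list of rows, each a list of 3 entries, a list of its own where there are three numbers: the opening, from -1 (shut) to 1 (fully open), then the shift along the tool's x, y, z in cm, then the turn, a rotation vector about the tool's x, y, z in rad. A call has 1 to 12 rows; each row shifts and turns the commanded pose from where the row before left it, along the tool's axes as they then stand; what a row does not reach is not made up. A row lasts 1/12 s, in which the tool goes at most 41.7 mm and 7.16 degrees, less where a joint would pass 70% of its speed; a pose out of reach is approached as far as the arm can. A call is refused whole if a number of a shift passes 4.17 or a number of a turn 0.125, either way. A call with a gripper value outside its range is refused whole. The fingers move at their own pace and stop on an object; the grip force is fixed at half the most. Time passes only in rows, so rows that do not move let the fingers close. It gives the time, the measured TCP pose, the force and the opening at its end, in the units of the state.
- bot.get_obs(): the state, without advancing time (a new reading comes with each control period).
- bot.camera(name): name is "scene" or "top" or "wrist"; returns (picture, depth): 384x512x3 uint8, red, green, blue; 384x512 float32, m along the optical axis (not along the pixel's ray), 0 where there is no reading.
- bot.camera_info(name): a dict with "K" (3x3 intrinsics, pixels), "world_from_camera" (4x4, takes a point from camera to world coordinates); the wrist camera has in their place "T_tool_cam" (4x4, takes a point from camera to tool coordinates, whose origin is the TCP and whose axes are the flange's). Camera axes: x right, y up, looking along -z (the intrinsics and any distortion apply to the point x, -y, -z); pixel columns grow to the right and rows downward; lengths in m; the calibration is good to about 2 mm. The wrist camera is an equidistant fisheye: a pixel r from the principal point sees the ray r / f radians off the axis. A picture is of the moment at which its call begins: read the wrist's pose just before it. camera_info takes no time and is no camera call.
- bot.job_done(): hands the job in, once; it reports no verdict.
The state is a dict: "clock": time; "joint_pos": joint angles; "joint_vel": joint speeds; "tau": joint torques, N m; "eef_pos": TCP position; "tool_rot": TCP orientation; "ft_force": force on the tool from outside, world axes, zero at the start; "ft_torque": the same for the moment, N m; "grip_width": finger opening in m.
Only numpy, scipy, OpenCV 4.12 (cv2) and the standard library are available. Lean on these libraries where they do the work, as an engineer would, in place of code of your own. Each camera call takes 0.05 s, during which the arm holds its last target. There are 200 camera calls.

### The job

Open the sample carrier on the bench so that the dishes inside can be reached: squeeze the two orange side buttons of its front latch together until the lid springs up, then push the lid right over, past upright, so that it stays wide open by itself. Leave the vials, the beaker and the timer standing where they are.

Things in the scene. Friction and masses are not known exactly. Their poses are not given: they have to be found in the camera images.
- carrier: grey plastic sample carrier with white lid, fixed to the bench: 110 mm deep (x), 130 mm wide (y), 80 mm high with the lid shut. Origin: centre of its underside. x points from the latch face (front, towards the robot) to the back, y to its left, z up. The lid's hinge axis runs along x at y -65, z 72 mm, so the lid opens to the right. A black latch housing 34 mm wide juts from the front: x -55 to -110, y 13 to 47, z 28 to 66 mm.
- latch (a point): mid-point between the two orange buttons, at half their height: carrier x -92, y +30, z 48 mm; axes as the carrier's. The buttons face the carrier's +y and -y, each 24 mm long (x), 26 mm high. Width over both: 56 mm at rest, 40 mm fully in. The case front is 37 mm behind this point. Room: a tall flat wall (hood side) passes 0.22 m from the base axis on the robot's left, from (0.07, 0.22) to (1.02, -0.33) m.
- left_button (a joint): travel of the button on the carrier's +y side, m: 0 out, 0.008 fully in (rigid stop). Spring, 1.5 N at rest to 6 N fully in. It frees its side of the lid when in by a little over 0.003; both buttons must be in at the same time, or the lid stays locked.
- right_button (a joint): the same for the button on the carrier's -y side.
- lid (a joint): angle of the lid about its hinge, rad: 0 shut and latched, grows as it opens, stop at 1.9. Once freed, springs raise it within about a second to about 1.15 if nothing is in the way and hold it there; beyond that it must be pushed, at its edge or tab, to the carrier's right (-y). A little past upright (about 1.65) it falls open by itself onto the stop.
- lid_tab (a point): middle of the tab that juts from the lid's front edge over the latch, on the lid and moving with it, at half its 8 mm thickness: 95 mm from the hinge axis; with the lid shut at carrier x -80, y +30, z 76 mm. The tab is 33 mm wide and reaches to carrier x -105; under it hang two short hooked legs, 20 mm long. The lid's plate reaches 132 mm from the hinge axis and from carrier x -57 to +57 mm.
- vial_a_mid (a point): bystander, not to be disturbed: brown glass vial with black cap, 33 mm across, 74 mm high, loose on the bench beside or behind the carrier; the point is its centre, half-way up, z axis up.
- vial_b_mid (a point): bystander, not to be disturbed: brown glass vial with black cap, 33 mm across, 74 mm high, loose on the bench beside or behind the carrier; the point is its centre, half-way up, z axis up.
- beaker_mid (a point): bystander, not to be disturbed: small clear glass beaker, 39 mm across, 48 mm high, loose on the bench beside or behind the carrier; the point is its centre, half-way up, z axis up.
- timer_mid (a point): bystander, not to be disturbed: white bench timer, 59 x 66 mm, lying flat, 26 mm high, loose on the bench beside or behind the carrier; the point is its centre, half-way up, z axis up.

How it is judged:
By the outcome, as a careful person would: the job done as asked, in the order asked, and still so for the second after the job is handed in, with the robot touching nothing.
It also fails if it takes over 38 s, if anything falls off the work surface, if the arm or the gripper's body presses on something with over 40 N, if the wrist force passes 120 N, or if a joint passes its speed limit or range.

## Working session

There is one attempt and no reset: what is moved stays moved. The work goes in short steps, Python scripts to look and compute and a tool call to move; the robot and the scene stay as the last step left them, time stands still between calls to the robot, and variables do not carry over. Pictures are saved under pics/ and viewed, on a budget of 10 in all, crops included, one or two more only if the job needs it, and the job is handed in when it is done.

Besides the shell and the picture viewer there is one more tool, called after ">>>" as a command line: name --argument value ..., lists and objects as JSON in quotes. play_rows: Moves the arm, as the interface text tells. Its arguments: {"type":"object","properties":{"moves":{"type":"array"}},"required":["moves"]}

```bash
mkdir -p pics; ls
python3 - <<'E'
from workcell import bot
import cv2,numpy as np
o=bot.get_obs();print({k:np.round(v,3) for k,v in o.items()})
for n in("scene","top"):
    p,d=bot.camera(n);np.savez(f"pics/{n}0.npz",p=p,d=d);cv2.imwrite(f"pics/{n}0.png",p[:,:,::-1])
    i=bot.camera_info(n);print(n,{k:np.round(v,3).tolist() if not isinstance(v,str) else v for k,v in i.items()})
print(bot.camera_info("wrist"))
a=cv2.imread("pics/scene0.png");b=cv2.imread("pics/top0.png")
cv2.imwrite("pics/both0.png",cv2.resize(np.vstack([a,b]),(400*1,600)) )
E
```

```text
pics
{'clock': np.float64(0.0), 'joint_pos': array([-1.234,  0.241,  0.004,  1.335, -0.   ,  1.571]), 'joint_vel': array([ 0.   ,  0.002,  0.001,  0.   , -0.001,  0.001]), 'tau': array([ 0.0000e+00, -3.7232e+01,  2.5241e+01,  1.7000e-02, -0.0000e+00,
        0.0000e+00]), 'eef_pos': array([ 0.165, -0.471,  0.23 ]), 'tool_rot': array([ 0.986,  0.168, -0.   , -0.001]), 'ft_force': array([-0.299, -0.001, -0.36 ]), 'ft_torque': array([-0.051, -0.041, -0.009]), 'grip_width': np.float64(0.086)}
scene {'K': [[405.36, 0.0, 258.267], [0.0, 405.36, 181.292], [0.0, 0.0, 1.0]], 'world_from_camera': [[0.923, 0.235, -0.304, 0.236], [-0.384, 0.569, -0.727, -0.915], [0.002, 0.788, 0.616, 0.598], [0.0, 0.0, 0.0, 1.0]]}
top {'K': [[423.755, 0.0, 253.639], [0.0, 423.755, 181.089], [0.0, 0.0, 1.0]], 'world_from_camera': [[-0.016, 0.99, -0.138, 0.368], [-1.0, -0.016, 0.007, -0.311], [0.004, 0.138, 0.99, 0.917], [0.0, 0.0, 0.0, 1.0]]}
{'K': array([[297.31863964,   0.        , 257.7310044 ],
       [  0.        , 297.31863964, 192.90802791],
       [  0.        ,   0.        ,   1.        ]]), 'T_tool_cam': array([[ 5.24303184e-04,  9.66036848e-01,  2.58403819e-01,
         6.59897704e-02],
       [ 9.99999568e-01, -3.08069885e-04, -8.77293909e-04,
         6.30766646e-04],
       [-7.67891807e-04,  2.58404167e-01, -9.66036592e-01,
        -1.44278296e-01],
       [ 0.00000000e+00,  0.00000000e+00,  0.00000000e+00,
         1.00000000e+00]])}
```

View pics/scene0.png

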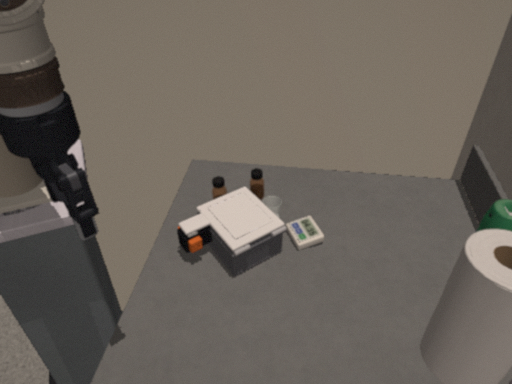

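View pics/top0.png

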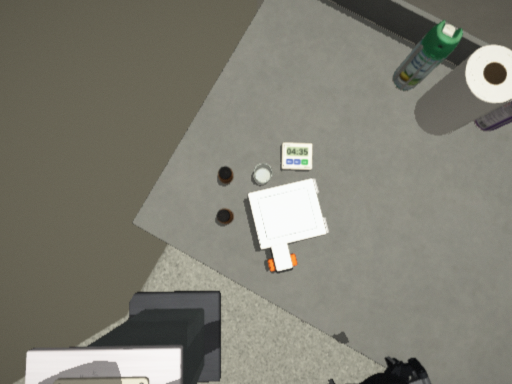

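The top view shows the lid at about (288,213), the tab at (283,257), the orange buttons at (271,266) and (294,261), the vials at (225,175) and (224,216), the beaker at (262,174) and the timer at (297,156). The scene view shows the same layout, with the carrier's right side clear.

```bash
cat > h.py <<'E'
import numpy as np,cv2
from workcell import bot
from scipy.spatial.transform import Rotation as R
def ray(n,uv,T=None):
    """origin, directions (camera-frame rays turned to world) for pixels uv"""
    i=bot.camera_info(n);K=i["K"];uv=np.atleast_2d(uv).astype(float)
    x=(uv-K[:2,2])/K[0,0]
    if n=="wrist":
        r=np.linalg.norm(x,axis=1)+1e-9;d=np.c_[x*(np.sin(r)/r)[:,None],np.cos(r)]
        M=T@i["T_tool_cam"]
    else: d=np.c_[x,np.ones(len(x))];M=i["world_from_camera"]
    return M[:3,3],(d*[1,-1,-1])@M[:3,:3].T
def plane(n,uv,z,T=None):
    o,d=ray(n,uv,T);return o+d*((z-o[2])/d[:,2])[:,None]
def dep(n,uv,dd): # depth lookup (pinhole)
    o,d=ray(n,uv);return o+d*np.atleast_1d(dd)[:,None]
def orange(p):
    h=cv2.cvtColor(p,cv2.COLOR_RGB2HSV);return cv2.inRange(h,(4,170,90),(17,255,255))
def blobs(m,amin=15):
    n,l,s,c=cv2.connectedComponentsWithStats(m);return [(s[i,4],c[i],l==i) for i in range(1,n) if s[i,4]>=amin]
def toolT():
    o=bot.get_obs();T=np.eye(4);T[:3,:3]=R.from_quat(o["tool_rot"]).as_matrix();T[:3,3]=o["eef_pos"];return T
E
python3 - <<'E'
from h import *
np.set_printoptions(precision=4,suppress=True)
z=np.load("pics/top0.npz");p,d=z["p"],z["d"]
w=cv2.inRange(p,(190,190,190),(255,255,255)); w[:, :240]=0;w[:,335:]=0;w[:172]=0;w[280:]=0
w2=cv2.morphologyEx(cv2.morphologyEx(w,cv2.MORPH_CLOSE,np.ones((9,9))),cv2.MORPH_OPEN,np.ones((29,29)))
b=max(blobs(w2),key=lambda b:b[0]);ct=max(cv2.findContours(b[2].astype(np.uint8),0,1)[0],key=len)
rc=cv2.boxPoints(cv2.minAreaRect(ct));P=plane("top",rc,.08);print("lid corners",rc,P[:,:2],"sides",np.linalg.norm(np.diff(P,axis=0),axis=1),"ctr",P.mean(0))
vu=np.argwhere(b[2]);Q=dep("top",vu[:,::-1],d[b[2]]);print("lid depth pts",np.median(Q,0))
tab=cv2.inRange(p,(190,190,190),(255,255,255));tab[:250]=0;tab[280:]=0;tab[:,:260]=0;tab[:,310:]=0
for a in blobs(tab):print("tab",a[0],a[1],plane("top",a[1],.08))
for a in blobs(orange(p)):print("orange top",a[0],a[1],plane("top",a[1],.061))
z=np.load("pics/scene0.npz");p,ds=z["p"],z["d"]
for a in blobs(orange(p)):print("orange scene",a[0],a[1],plane("scene",a[1],.048),np.median(dep("scene",np.argwhere(a[2])[:,::-1],ds[a[2]]),0))
for n,uv,h in(("vial",(225,175),.074),("vial",(224,216),.074),("beaker",(262,174),.048),("timer",(297,156),.026)):
    print(n,plane("top",uv,h),dep("top",uv,d[uv[1],uv[0]]))
E
```

```text
lid corners [[254. 184.]
 [319. 184.]
 [319. 246.]
 [254. 246.]] [[ 0.4785 -0.317 ]
 [ 0.4765 -0.4466]
 [ 0.3544 -0.442 ]
 [ 0.3565 -0.315 ]] sides [0.1295 0.1222 0.127 ] ctr [ 0.4165 -0.3801  0.08  ]
lid depth pts [ 0.4185 -0.3779  0.0817]
tab 325 [281.8062 259.2277] [[ 0.3302 -0.3687  0.08  ]]
orange top 44 [293.5909 259.25  ] [[ 0.3289 -0.3934  0.061 ]]
orange top 64 [271.     264.5781] [[ 0.3192 -0.3483  0.061 ]]
orange scene 170 [195.     243.3647] [[ 0.3284 -0.3924  0.048 ]] [ 0.3275 -0.3988  0.0561]
vial [[ 0.4985 -0.2591  0.074 ]] [[ 0.4987 -0.259   0.0726]]
vial [[ 0.4162 -0.2565  0.074 ]] [[ 0.4162 -0.2565  0.0741]]
beaker [[ 0.5034 -0.3342  0.048 ]] [[ 0.5112 -0.3355 -0.0019]]
timer [[ 0.5447 -0.4105  0.026 ]] [[ 0.5451 -0.4107  0.0238]]
```

Run:
```python
from h import *
np.set_printoptions(precision=4,suppress=True)
z=np.load("pics/top0.npz");p,d=z["p"],z["d"]
w=cv2.inRange(p,(170,170,170),(255,255,255)); w[:, :240]=0;w[:,335:]=0;w[:176]=0;w[280:]=0
w=cv2.morphologyEx(w,cv2.MORPH_CLOSE,np.ones((7,7)))
w2=cv2.morphologyEx(w,cv2.MORPH_OPEN,cv2.getStructuringElement(cv2.MORPH_ELLIPSE,(27,27)))
def rect(m,z):
    c=max(cv2.findContours(m,0,1)[0],key=cv2.contourArea)[:,0]
    P=plane("top",c,z)[:,:2].astype(np.float32)*1000
    (c,s,a)=cv2.minAreaRect(P);return np.array(c),np.array(s),a
c,s,a=rect(w2,.08);print("lid",c,s,a)
t=cv2.subtract(w,cv2.dilate(w2,np.ones((3,3))));t=max(blobs(t),key=lambda b:b[0])[2].astype(np.uint8)
ct,st,at=rect(t,.08);print("tab",ct,st,at)
for yaw in (a,a-90,at,at-90):
  if abs(yaw)<45:
    y=np.deg2rad(yaw);ex=np.array([np.cos(y),np.sin(y)]);ey=np.array([-ex[1],ex[0]])
    o=c-ey*1; print("yaw",yaw,"origin",o,"latch",o-92*ex+30*ey,"tab in carrier",(ct-o)@ex,(ct-o)@ey)
```

```text
lid [ 416.8022 -382.4951] [122.2243 136.1403] 11.700116157531738
tab [ 331.5477 -369.8645] [41.2832 33.1745] 12.961780548095703
yaw 11.700116157531738 origin [ 417.005  -383.4743] latch [ 320.8328 -372.7543] tab in carrier -80.9217315488335 30.65681129929965
yaw 12.961780548095703 origin [ 417.0265 -383.4696] latch [ 320.6416 -374.8697] tab in carrier -80.24911723624238 32.43138998052043
```

```bash
cat >> h.py <<'E'
def goal(yaw,pitch,tcp):
    ex=np.array([np.cos(yaw),np.sin(yaw),0]);z=ex*np.cos(pitch)-np.array([0,0,np.sin(pitch)])
    y=np.array([ex[1],-ex[0],0]);T=np.eye(4);T[:3,:3]=np.c_[np.cross(y,z),y,z];T[:3,3]=tcp;return T
def rows(T,G,n):
    rv=R.from_matrix(T[:3,:3].T@G[:3,:3]).as_rotvec()/n;step=R.from_rotvec(rv).as_matrix()
    dp=(G[:3,3]-T[:3,3])/n*100;M=T[:3,:3].copy();print("turn",np.round(rv,3))
    for k in range(n): print(np.round(M.T@dp,1).tolist());M=M@step
E
python3 - <<'E'
from h import *
T=toolT();z=goal(.2094,np.pi/6,[0]*3)[:3,2]
tgt=np.array([.322,-.372,.048])+.022*z
rows(T,goal(.2094,np.pi/6,tgt-.1*z),12);print(tgt)
E
```

```text
turn [-0.006  0.087  0.01 ]
[0.9, -0.4, 1.2]
[0.8, -0.4, 1.3]
[0.7, -0.4, 1.3]
[0.6, -0.5, 1.4]
[0.5, -0.5, 1.4]
[0.3, -0.5, 1.5]
[0.2, -0.5, 1.5]
[0.1, -0.5, 1.5]
[-0.1, -0.5, 1.5]
[-0.2, -0.5, 1.5]
[-0.3, -0.5, 1.5]
[-0.5, -0.5, 1.4]
[ 0.34063637 -0.36803949  0.037     ]
```

>>> play_rows --moves '[[1,[0.9,-0.4,1.2],[-0.006,0.087,0.01]],[1,[0.8,-0.4,1.3],[-0.006,0.087,0.01]],[1,[0.7,-0.4,1.3],[-0.006,0.087,0.01]],[1,[0.6,-0.5,1.4],[-0.006,0.087,0.01]],[1,[0.5,-0.5,1.4],[-0.006,0.087,0.01]],[1,[0.3,-0.5,1.5],[-0.006,0.087,0.01]],[1,[0.2,-0.5,1.5],[-0.006,0.087,0.01]],[1,[0.1,-0.5,1.5],[-0.006,0.087,0.01]],[1,[-0.1,-0.5,1.5],[-0.006,0.087,0.01]],[1,[-0.2,-0.5,1.5],[-0.006,0.087,0.01]],[1,[-0.3,-0.5,1.5],[-0.006,0.087,0.01]],[1,[-0.5,-0.5,1.4],[-0.006,0.087,0.01]]]'

```text
clock: 1.1
eef_pos: [0.2562, -0.389, 0.0868]
tool_rot: [0.861, 0.088, 0.499, -0.049]
ft_force: [0.3, 0.4, -0.9]
grip_width: 0.0857
```

>>> play_rows --moves '[[1,[0,0,0],[0,0,0]],[1,[0,0,0],[0,0,0]],[1,[0,0,0],[0,0,0]]]'

```text
clock: 1.35
eef_pos: [0.2561, -0.3898, 0.0876]
tool_rot: [0.862, 0.089, 0.496, -0.049]
ft_force: [-0.2, -0.4, 0.3]
grip_width: 0.0853
```

Run:
```python
from h import *
np.set_printoptions(precision=4,suppress=True)
o=bot.get_obs();print(o["clock"],o["joint_pos"],o["eef_pos"],o["ft_force"],o["grip_width"])
T=toolT();print(T)
p,d=bot.camera("wrist");np.savez("pics/w1.npz",p=p,d=d,T=T);cv2.imwrite("pics/w1.png",p[:,:,::-1])
for a in blobs(orange(p),10):
    m=np.argwhere(a[2])[:,::-1];q=plane("wrist",a[1],.055,T)
    o_,dd=ray("wrist",m,T);i=bot.camera_info("wrist")
    # depth along optical axis
    M=T@i["T_tool_cam"];ax=-M[:3,2];P=o_+dd/(dd@ax)[:,None]*d[a[2]][:,None]
    print(a[0],a[1],q,"depth med",np.median(P,0),"min",P.min(0),"max",P.max(0))
```

```text
1.35 [-1.5731  0.55   -0.4516  0.9037  1.0099  1.177 ] [ 0.2561 -0.3898  0.0876] [-0.2225 -0.3675  0.3128] 0.08532370869584209
[[ 0.4915  0.2019  0.8472  0.2561]
 [ 0.1046 -0.9794  0.1727 -0.3898]
 [ 0.8646  0.0038 -0.5025  0.0876]
 [ 0.      0.      0.      1.    ]]
510 [221.0588 198.7882] [[ 0.3147 -0.35    0.055 ]] depth med [ 0.3093 -0.3506  0.0608] min [ 0.1684 -0.4079  0.0012] max [ 0.3672 -0.3222  0.2172]
548 [281.0474 198.4489] [[ 0.3245 -0.3945  0.055 ]] depth med [ 0.3193 -0.3946  0.061 ] min [ 0.1684 -0.4079  0.002 ] max [ 0.3681 -0.3875  0.2172]
```

View pics/w1.png

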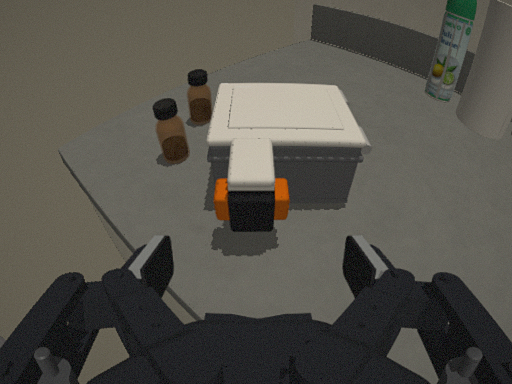

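The wrist view shows the orange buttons at (221,199) and (281,198) with the tab between them. The open fingers straddle the latch at about (160,260) and (360,260). I'll go in with a small correction to the left.

>>> play_rows --moves '[[1,[0.1,-0.5,0.8],[0,0,0]],[1,[0,0,1.5],[0,0,0]],[1,[0,0,2.0],[0,0,0]],[1,[0,0,2.0],[0,0,0]],[1,[0,0,2.0],[0,0,0]],[1,[0,0,1.4],[0,0,0]],[1,[0,0,0.6],[0,0,0]],[1,[0,0,0],[0,0,0]],[1,[0,0,0],[0,0,0]],[1,[0,0,0],[0,0,0]]]'

```text
clock: 2.23
eef_pos: [0.3431, -0.3673, 0.0378]
tool_rot: [0.862, 0.089, 0.497, -0.048]
ft_force: [-0.4, 0.2, 0.2]
grip_width: 0.0855
```

Run:
```python
from h import *
np.set_printoptions(precision=4,suppress=True)
o=bot.get_obs();print(o["clock"],o["joint_pos"],o["eef_pos"],o["ft_force"],o["grip_width"])
T=toolT();print(T)
ex=np.array([.978,.209,0]);L=np.array([.324,-.3708,.048])
print("tool-frame vec to latch",T[:3,:3].T@(L-T[:3,3])*1000)
p,d=bot.camera("wrist");np.savez("pics/w2.npz",p=p,d=d,T=T);cv2.imwrite("pics/w2.png",p[:,:,::-1])
for a in blobs(orange(p),30):
    print(a[0],a[1],plane("wrist",a[1],.055,T))
```

```text
2.2333 [-1.3691  0.5879 -0.5985  0.3812  1.0455  1.5677] [ 0.3431 -0.3673  0.0378] [-0.4188  0.1685  0.2074] 0.0855255594967368
[[ 0.4901  0.2019  0.8479  0.3431]
 [ 0.1063 -0.9794  0.1717 -0.3673]
 [ 0.8651  0.006  -0.5015  0.0378]
 [ 0.      0.      0.      1.    ]]
tool-frame vec to latch [ -0.8814  -0.3855 -21.9536]
1328 [203.884  264.6913] [[ 0.3164 -0.3491  0.055 ]]
1281 [310.2701 264.0906] [[ 0.3264 -0.3949  0.055 ]]
```

View pics/w2.png

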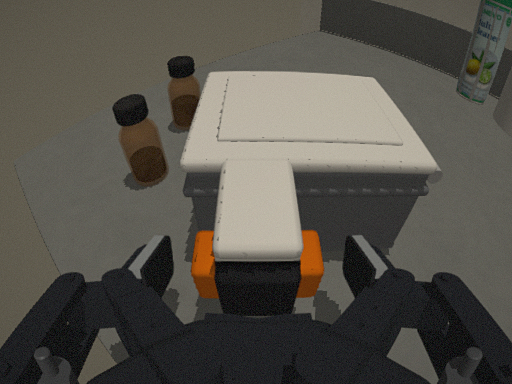

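The buttons are at (204,265) and (310,264). Their midpoint is column 257, in line with the gripper's centre at 257.7, and the pads stand alongside them. I'll squeeze now.

>>> play_rows --moves '[[0.25,[0,0,0],[0,0,0]],[0.25,[0,0,0],[0,0,0]],[0.25,[0,0,0],[0,0,0]],[0.15,[0,0,0],[0,0,0]],[0.1,[0,0,0],[0,0,0]],[0.05,[0,0,0],[0,0,0]],[0.02,[0,0,0],[0,0,0]],[0.02,[0,0,0],[0,0,0]],[0.02,[0,0,0],[0,0,0]],[0.02,[0,0,0],[0,0,0]],[0.02,[0,0,0],[0,0,0]],[0.02,[0,0,0],[0,0,0]]]'

```text
clock: 3.28
eef_pos: [0.3425, -0.3669, 0.0365]
tool_rot: [0.862, 0.088, 0.497, -0.049]
ft_force: [-6.4, -1.5, 3.7]
grip_width: 0.0437
```

Run:
```python
from h import *
np.set_printoptions(precision=4,suppress=True)
T=toolT();print(bot.get_obs())
ims=[]
for n in("wrist","scene"):
    p,d=bot.camera(n);np.savez(f"pics/{n}3.npz",p=p,d=d,T=T);ims.append(p[:,:,::-1])
cv2.imwrite("pics/b3.png",np.vstack([cv2.resize(ims[0],(400,300)),cv2.resize(ims[1][120:290,120:347],(400,300))]))
```

```text
{'clock': 3.2833, 'joint_pos': array([-1.3704,  0.5907, -0.5996,  0.3797,  1.0458,  1.568 ]), 'joint_vel': array([-0.001 , -0.0014, -0.0007, -0.0008,  0.0005, -0.0001]), 'tau': array([  2.6533, -36.3797,   9.369 ,   0.0252,   2.7418,   0.0026]), 'eef_pos': array([ 0.3425, -0.3669,  0.0365]), 'tool_rot': array([ 0.8619,  0.0881,  0.497 , -0.0489]), 'ft_force': array([-6.3606, -1.524 ,  3.7397]), 'ft_torque': array([-0.0818,  0.7692,  0.0712]), 'grip_width': 0.043668860548832344}
```

View pics/b3.png

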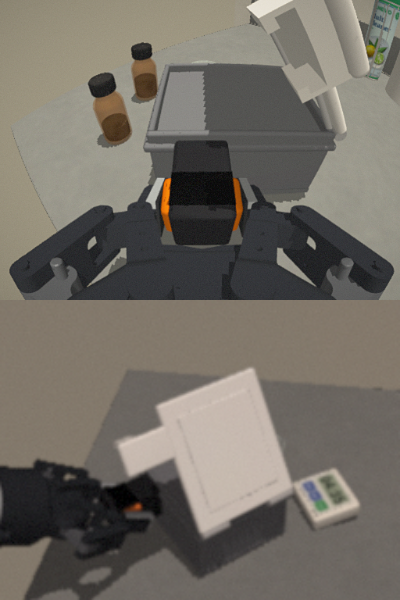

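The lid has sprung up to about the held angle in both panels, with the wrist panel showing it tilted to the right at (310,60). I'll release the buttons, back out, rise and shut the fingers.

>>> play_rows --moves '[[0.6,[0,0,0],[0,0,0]],[1,[0,0,0],[0,0,0]],[1,[0,0,0],[0,0,0]],[1,[0,0,0],[0,0,0]],[1,[0,0,0],[0,0,0]],[1,[0,0,-1],[0,0,0]],[1,[0,0,-2],[0,0,0]],[1,[0,0,-2],[0,0,0]],[1,[0,0,-2],[0,0,0]],[1,[0,0,-1],[0,0,0]],[1,[0,0,0],[0,0,0]]]'

```text
clock: 4.3
eef_pos: [0.274, -0.3816, 0.0771]
tool_rot: [0.862, 0.088, 0.497, -0.048]
ft_force: [0.2, 0.2, -0.7]
grip_width: 0.0853
```

>>> play_rows --moves '[[-1,[1.0,-0.1,-0.4],[0,0,0]],[-1,[1.5,-0.1,-0.7],[0,0,0]],[-1,[2.0,-0.1,-0.9],[0,0,0]],[-1,[2.0,-0.1,-0.8],[0,0,0]],[-1,[1.5,0,-0.6],[0,0,0]],[-1,[0.5,0,-0.2],[0,0,0]],[-1,[0,0,0],[0,0,0]],[-1,[0,0,0],[0,0,0]],[-1,[0,0,0],[0,0,0]],[-1,[0,0,0],[0,0,0]]]'

```text
clock: 5.13
eef_pos: [0.2855, -0.3728, 0.1669]
tool_rot: [0.862, 0.088, 0.497, -0.051]
ft_force: [-0.2, 0.1, 0.2]
grip_width: 0.0004
```

Run:
```python
from h import *
np.set_printoptions(precision=4,suppress=True)
T=toolT();o=bot.get_obs();print(o["clock"],o["joint_pos"],o["ft_force"],o["grip_width"])
ex=np.array([.978,.209,0]);ey=np.array([-.209,.978,0]);O=np.array([.4203,-.3809,0])
print("tcp in carrier",(T[:3,3]-O)@ex,(T[:3,3]-O)@ey,T[2,3])
G=O-.035*ex+.030*ey+[0,0,.168];print("to push start, tool cm",T[:3,:3].T@(G-T[:3,3])*100)
p,d=bot.camera("wrist");cv2.imwrite("pics/w4.png",p[:,:,::-1])
```

```text
5.1333 [-1.5045  0.3718 -0.4554  0.9754  1.0299  1.3022] [-0.2103  0.095   0.1546] 0.0003569777924261987
tcp in carrier -0.13016230191841693 0.03612147296964073 0.16686273893640854
to push start, tool cm [4.869  0.5432 8.1803]
```

View pics/w4.png

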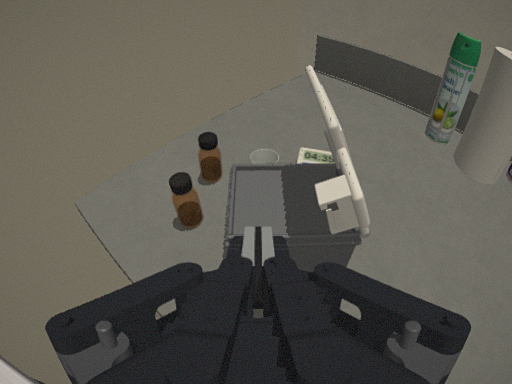

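The lid is held up with its tab and leg at (335,195), and the shut fingers are clear to its left. I'll advance inside the lid's edge, then push to the right.

>>> play_rows --moves '[[-1,[0.5,0,0.8],[0,0,0]],[-1,[1.0,0,1.8],[0,0,0]],[-1,[1.2,0,2.0],[0,0,0]],[-1,[1.2,0,2.0],[0,0,0]],[-1,[0.8,0,1.2],[0,0,0]],[-1,[0.2,0,0.4],[0,0,0]],[-1,[0,0,0],[0,0,0]],[-1,[0,0,0],[0,0,0]]]'

```text
clock: 5.85
eef_pos: [0.3787, -0.3539, 0.1686]
tool_rot: [0.862, 0.088, 0.497, -0.05]
ft_force: [-0.2, 0.5, -0.3]
grip_width: 0.0002
```

>>> play_rows --moves '[[-1,[0,0.6,0],[0,0,0]],[-1,[0,0.8,0],[0,0,0]],[-1,[0,0.8,0],[0,0,0]],[-1,[0,0.8,0],[0,0,0]],[-1,[0,0.6,0],[0,0,0]],[-1,[0,0.6,0],[0,0,0]],[-1,[0,0.6,0],[0,0,0]],[-1,[0,0.6,0],[0,0,0]],[-1,[0,0.6,0],[0,0,0]]]'

```text
clock: 6.6
eef_pos: [0.3914, -0.4136, 0.1698]
tool_rot: [0.862, 0.089, 0.497, -0.05]
ft_force: [-0.9, 0.7, 4.0]
grip_width: 0.0003
```

Run:
```python
from h import *
T=toolT();o=bot.get_obs();print(o["clock"],o["ft_force"],o["joint_pos"])
ex=np.array([.978,.209,0]);ey=np.array([-.209,.978,0]);O=np.array([.4203,-.3809,0])
print("tcp in carrier",(T[:3,3]-O)@ex,(T[:3,3]-O)@ey,T[2,3])
p,d=bot.camera("wrist");cv2.imwrite("pics/w5.png",p[:,:,::-1])
```

```text
6.6 [-0.93224944  0.69361412  3.99078435] [-1.2910229   0.39808586 -0.39510125  0.64351195  1.04179331  1.72267532]
tcp in carrier -0.03505633654669582 -0.02591508201518212 0.16984810583218998
```

View pics/w5.png

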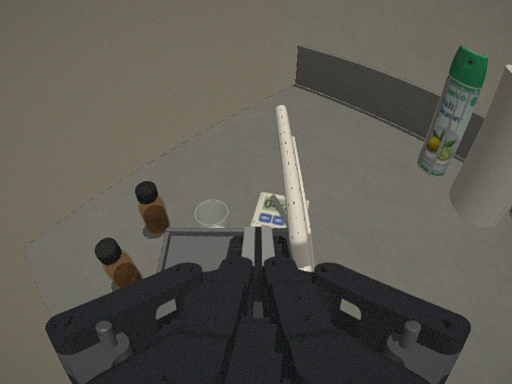

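The fingers are against the inside of the lid, which is now near upright with its edge at (290,180). I'll keep pushing.

>>> play_rows --moves '[[-1,[0,0.6,0],[0,0,0]],[-1,[0,0.6,0],[0,0,0]],[-1,[0,0.6,0],[0,0,0]],[-1,[0,0.6,0],[0,0,0]],[-1,[0,0.6,0],[0,0,0]],[-1,[0,0.6,0],[0,0,0]],[-1,[0,0.5,0],[0,0,0]],[-1,[0,0.4,0],[0,0,0]],[-1,[0,0,0],[0,0,0]],[-1,[0,0,0],[0,0,0]],[-1,[0,0,0],[0,0,0]],[-1,[0,0,0],[0,0,0]]]'

```text
clock: 7.65
eef_pos: [0.4003, -0.4567, 0.1694]
tool_rot: [0.862, 0.088, 0.497, -0.05]
ft_force: [2.2, -0.4, 3.9]
grip_width: -0.0001
```

>>> play_rows --moves '[[-1,[0,-0.8,0],[0,0,0]],[-1,[0,-1.5,0],[0,0,0]],[-1,[0,-1.5,0],[0,0,0]],[-1,[0,-1.0,-1.5],[0,0,0]],[-1,[0,-1.0,-2.5],[0,0,0]],[-1,[0,0,-3.0],[0,0,0]],[-1,[0,0,-3.0],[0,0,0]],[-1,[0,0,-3.0],[0,0,0]],[-1,[0,0,-2.0],[0,0,0]],[-1,[0,0,0],[0,0,0]],[-1,[0,0,0],[0,0,0]],[-1,[0,0,0],[0,0,0]]]'

```text
clock: 8.65
eef_pos: [0.2613, -0.4251, 0.2432]
tool_rot: [0.862, 0.088, 0.496, -0.051]
ft_force: [0.6, -0.0, 0.1]
grip_width: -0.0001
```

Run:
```python
from h import *
np.set_printoptions(precision=4,suppress=True)
o=bot.get_obs();print(o["clock"],o["eef_pos"],o["ft_force"])
ims=[]
for n in("top","scene"):
    p,d=bot.camera(n);np.savez(f"pics/{n}6.npz",p=p,d=d);ims.append(p[:,:,::-1])
    if n=="top":
        for nm,uv,h in(("vial",(225,175),.074),("vial",(224,216),.074),("beaker",(262,174),.048),("timer",(297,156),.026)):print(nm,dep("top",uv,d[uv[1],uv[0]]))
        q=np.load("pics/top0.npz")["p"];df=cv2.absdiff(p,q).max(2)
        for nm,(u,v) in(("va",(225,175)),("vb",(224,216)),("bk",(262,174)),("tm",(297,156))):
            print(nm,"diff max/mean",df[v-10:v+11,u-10:u+11].max(),df[v-10:v+11,u-10:u+11].mean())
cv2.imwrite("pics/b6.png",np.vstack([ims[0][100:310,130:410],ims[1][90:300,110:390]]))
```

```text
8.65 [ 0.2613 -0.4251  0.2432] [ 0.608  -0.0181  0.1136]
vial [[ 0.4986 -0.259   0.0735]]
vial [[ 0.4162 -0.2566  0.0749]]
beaker [[ 0.5106 -0.3354  0.0022]]
timer [[ 0.5454 -0.4109  0.0226]]
va diff max/mean 30 8.585034013605442
vb diff max/mean 32 8.782312925170068
bk diff max/mean 16 12.099773242630386
tm diff max/mean 17 12.19501133786848
```

View pics/b6.png

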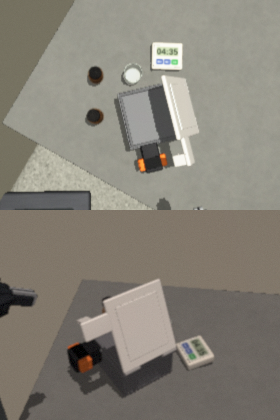

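Run:
```python
from h import *
np.set_printoptions(precision=4,suppress=True)
ex=np.array([.978,.209,0]);ey=np.array([-.209,.978,0]);O=np.array([.4203,-.3809,0])
for n in("top","scene"):
    z=np.load(f"pics/{n}6.npz");p,d=z["p"],z["d"];vu=np.argwhere(d>0)
    P=dep(n,vu[:,::-1],d[d>0]);C=np.c_[(P-O)@ex,(P-O)@ey,P[:,2]]
    m=(C[:,2]>.09)&(abs(C[:,0])<.056)&(C[:,1]>-.2)&(C[:,1]<.08)&(C[:,2]<.23)
    C=C[m];th=np.arctan2(C[:,2]-.072,C[:,1]+.065)
    print(n,len(C),"zmax",C[:,2].max(),"y range",np.percentile(C[:,1],[2,50,98]),"theta pct",np.percentile(th,[5,25,50,75,95]))
    f=np.polyfit(C[:,2],C[:,1],1);print("dy/dz",f,"angle",np.pi/2-np.arctan(f[0]))
```

```text
top 1358 zmax 0.19872877716411352 y range [-0.0644 -0.0326 -0.0108] theta pct [1.1583 1.1984 1.2308 1.2864 1.4658]
dy/dz [ 0.5016 -0.1131] angle 1.1058729696124958
scene 3748 zmax 0.19493185020175946 y range [-0.0672 -0.0427 -0.0178] theta pct [1.2052 1.2349 1.2753 1.3577 1.5898]
dy/dz [ 0.4755 -0.1115] angle 1.1269686416886544
```

The depth readings put the lid back at about 1.13 rad, so it did not stay over. Either it never passed the tipping point, or the fingers dragged it back by the hooked legs. I'll push again, higher on the plate and clear of the legs, and check the angle before backing off.

>>> play_rows --moves '[[-1,[-0.9,-1.5,1.5],[0,0,0]],[-1,[-0.9,-1.5,1.6],[0,0,0]],[-1,[-0.9,-1.6,1.5],[0,0,0]],[-1,[-0.8,0,1.5],[0,0,0]],[-1,[1.0,0,1.6],[0,0,0]],[-1,[1.2,0,2.2],[0,0,0]],[-1,[1.2,0,2.2],[0,0,0]],[-1,[1.2,0,2.0],[0,0,0]],[-1,[0.7,0,1.1],[0,0,0]],[-1,[0,0,0],[0,0,0]],[-1,[0,0,0],[0,0,0]]]'

```text
clock: 9.67
eef_pos: [0.3905, -0.3509, 0.1832]
tool_rot: [0.862, 0.09, 0.497, -0.051]
ft_force: [-0.6, -0.8, 0.0]
grip_width: 0.0003
```

>>> play_rows --moves '[[-1,[0,0.8,0],[0,0,0]],[-1,[0,0.8,0],[0,0,0]],[-1,[0,0.8,0],[0,0,0]],[-1,[0,0.8,0],[0,0,0]],[-1,[0,0.7,0],[0,0,0]],[-1,[0,0.7,0],[0,0,0]],[-1,[0,0.7,0],[0,0,0]],[-1,[0,0.7,0],[0,0,0]],[-1,[0,0.7,0],[0,0,0]],[-1,[0,0.7,0],[0,0,0]],[-1,[0,0.6,0],[0,0,0]],[-1,[0,0.6,0],[0,0,0]]]'

```text
clock: 10.67
eef_pos: [0.4073, -0.4379, 0.1841]
tool_rot: [0.862, 0.088, 0.497, -0.05]
ft_force: [0.1, -0.4, 0.2]
grip_width: 0.0001
```

>>> play_rows --moves '[[-1,[0,0.6,0],[0,0,0]],[-1,[0,0.6,0],[0,0,0]],[-1,[0,0.6,0],[0,0,0]],[-1,[0,0.6,0],[0,0,0]],[-1,[0,0,0],[0,0,0]],[-1,[0,0,0],[0,0,0]]]'

```text
clock: 11.17
eef_pos: [0.412, -0.461, 0.1839]
tool_rot: [0.862, 0.088, 0.497, -0.05]
ft_force: [0.3, 0.4, 0.0]
grip_width: -0.0002
```

```bash
cat > ang.py <<'E'
from h import *
import sys
np.set_printoptions(precision=3,suppress=True)
ex=np.array([.978,.209,0]);ey=np.array([-.209,.978,0]);O=np.array([.4203,-.3809,0])
T=toolT();o=bot.get_obs();print(o["clock"],o["ft_force"],o["joint_pos"]);D=T[:3,3]-O
print("tcp in carrier",D@ex,D@ey,D[2])
ims=[]
for n in("top","scene"):
    p,d=bot.camera(n);np.savez(f"pics/{n}{sys.argv[1]}.npz",p=p,d=d);ims.append(p[:,:,::-1])
    h=cv2.inRange(p,(120,120,110),(255,255,255))>0
    m=(d>0)&h;P=dep(n,np.argwhere(m)[:,::-1],d[m]);C=np.c_[(P-O)@ex,(P-O)@ey,P[:,2]]
    k=(C[:,2]>.1)&(C[:,2]<.22)&(C[:,0]<.056)&(C[:,0]>-.02)&(C[:,1]>-.2)&(C[:,1]<.02);C=C[k]
    f=np.polyfit(C[:,2],C[:,1],1);print(n,k.sum(),"zmax",C[:,2].max(),"angle",np.pi/2-np.arctan(f[0]),"y med",np.median(C[:,1]))
cv2.imwrite(f"pics/b{sys.argv[1]}.png",cv2.resize(np.hstack([ims[0][100:310,130:410],ims[1][90:300,110:390]]),(800,300)))
E
python3 ang.py 7
```

```text
11.1667 [0.293 0.357 0.   ] [-1.278  0.456 -0.248  0.711  1.039  1.748]
tcp in carrier -0.024880083742303098 -0.0766306984733908 0.1839280593991253
top 1353 zmax 0.20048084710227787 angle 1.9058054815587913 y med -0.09159250801058123
scene 255 zmax 0.19672435887790135 angle 2.039911451246816 y med -0.11290006385894229
```

View pics/b7.png

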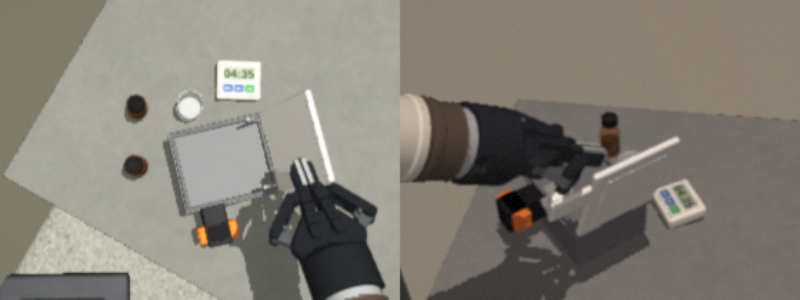

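The top panel shows the lid wide open on its stop at about 1.9 rad with no force on the wrist. I'll lift straight up first, away from the tab, then back off.

>>> play_rows --moves '[[-1,[0.9,-0.2,-0.5],[0,0,0]],[-1,[1.4,-0.2,-0.8],[0,0,0]],[-1,[1.8,0,-1.0],[0,0,0]],[-1,[1.8,0,-1.0],[0,0,0]],[-1,[1.0,0,-1.5],[0,0,0]],[-1,[0,0,-2.5],[0,0,0]],[-1,[0,0,-2.5],[0,0,0]],[-1,[0,0,-2.5],[0,0,0]],[-1,[0,0,-1.5],[0,0,0]],[-1,[0,0,0],[0,0,0]],[-1,[0,0,0],[0,0,0]]]'

```text
clock: 12.18
eef_pos: [0.3276, -0.4741, 0.3138]
tool_rot: [0.862, 0.088, 0.497, -0.049]
ft_force: [0.3, -0.6, -1.2]
grip_width: 0.0003
```

```bash
python3 ang.py 8
python3 - <<'E'
from h import *
a,b=[np.load(f"pics/top{k}.npz") for k in(0,8)]
g=[cv2.cvtColor(x["p"],cv2.COLOR_RGB2GRAY).astype(np.float32) for x in(a,b)]
for nm,(u,v),r in(("va",(225,175),12),("vb",(224,216),12),("bk",(262,170),10),("tm",(297,156),18)):
    s=np.s_[v-r:v+r,u-r:u+r];print(nm,"shift px",np.round(cv2.phaseCorrelate(g[0][s].copy(),g[1][s].copy()),2))
E
```

```text
12.1833 [ 0.347 -0.562 -1.162] [-1.438  0.363 -0.011  1.312  1.042  1.434]
tcp in carrier -0.11016576876382214 -0.07176867213679029 0.3138481326323694
top 1384 zmax 0.19881670573413912 angle 1.9278944016156725 y med -0.093381633199966
scene 248 zmax 0.19696224978817112 angle 2.054764576710705 y med -0.11316487218543017Traceback (most recent call last):
  File "<stdin>", line 5, in <module>
    return _wrapfunc(a, 'round', decimals=decimals, out=out)
    return _wrapit(obj, method, *args, **kwds)
    conv = _array_converter(obj)
ValueError: setting an array element with a sequence. The requested array has an inhomogeneous shape after 1 dimensions. The detected shape was (2,) + inhomogeneous part.
```

View pics/b8.png

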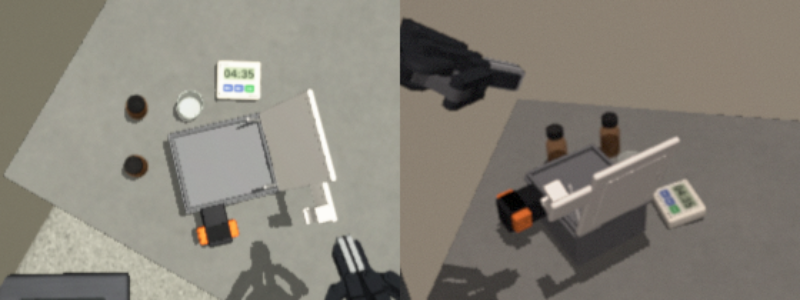

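The lid stays open at about 1.9 rad with the arm well clear, and the bystanders are standing. I'll run the shift check, then hand in.

Run:
```python
from h import *
a,b=[np.load(f"pics/top{k}.npz") for k in(0,8)]
g=[cv2.cvtColor(x["p"],cv2.COLOR_RGB2GRAY).astype(np.float32) for x in(a,b)]
for nm,(u,v),r in(("va",(225,175),12),("vb",(224,216),12),("bk",(262,170),10),("tm",(297,156),18)):
    s=np.s_[v-r:v+r,u-r:u+r];sh,resp=cv2.phaseCorrelate(g[0][s].copy(),g[1][s].copy());print(nm,"shift px",np.round(sh,2),round(resp,2))
bot.job_done()
```

```text
va shift px [ 0.04 -0.08] 0.94
vb shift px [-0.03 -0.11] 0.93
bk shift px [-0.18 -0.01] 1.02
tm shift px [-0.01  0.09] 0.94
the job is handed in; nothing more can be done
```

The sample carrier is open: the lid stayed wide open by itself with the arm clear of it, and I handed the job in after about 12.3 s of the 38 s allowed.

- **Latch:** I squeezed both orange buttons together from the front to 43.7 mm (56 mm at rest). The lid sprang up.
- **First push failed:** after I backed off, the lid was at about 1.13 rad again. I think the fingers dragged it back by the hooked legs, but I did not confirm that.
- **Second push held:** I pushed higher on the plate, saw the lid on its stop with no force on the wrist, then lifted straight up and backed away.

**Last checks:**
- **Lid angle:** the top camera gave about 1.93 rad, close to the 1.9 stop. The scene camera gave 2.05, which is past the stop; I put that down to a poor fit on few points.
- **Bystanders:** the vials, beaker and timer moved less than 0.2 pixel (about 0.4 mm) between the first and last top pictures.
- **Forces:** the readings I took stayed under 8 N.

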